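# Close the cake-stall containers

## Robot

A 6-joint arm with a two-finger parallel gripper is mounted at the origin on the work surface. World frame = base frame: x ahead of the robot, y to its left, z up, the work surface at z = 0. Lengths are in m, angles in rad, forces in N, time in s.
With the tool pointing down it reaches from about 0.3 to 0.875 m from the base axis. Payload 6.4 kg.
Tool frame: the origin (TCP) lies between the finger pads; the fingertips stand 19 mm ahead of it and the grasp point (between the pads) is the TCP (ctrl.tips_ahead is the z of the fingertips in the tool frame, in m); z points along the fingers, y is the line along which they close (so a half turn about z gives the same grasp; the last joint's range is limited). The gripper opens to 85 mm and grips with 20 to 120 N. Pads are 22 mm wide; open, the fingers measure 114 mm over their backs; the gripper's body (76 mm by 85 mm) begins 54 mm behind the grasp point. The pads swing forward as they close: fully open they stand 13 mm farther back than shut.
Start: joints at [0.973, 0.181, 1.607, -0, 1.354, -0.206], TCP at [0.22, 0.531, 0.25] pointing down, gripper open.
Joint ranges: [-2.99, 2.99], [-0.89, 2.07], [0.3, 2.58], [-1.14, 4.28], [0, 2.63], [-3.12, 3.12]. Speed limits (rad/s): [2.57, 2.57, 3.01, 3.14, 3.14, 3.14].

## Interface

Orientations are given as a unit quaternion [w, x, y, z].
In Python, from bench import readout, vision, ctrl gives the robot as it stands.
- The arm moves only by the tool play_rows, never from a script. Its arguments are lists of equal length, an entry for each row: "xyz": the shift along the tool's x, y, z in mm, a list of three; "rot": the turn, a rotation vector about the tool's x, y, z in rad, a list of three; "grip": the opening, from 0 (shut) to 1 (fully open). In form: {"xyz": [[x, y, z], ...], "rot": [[rx, ry, rz], ...], "grip": [grip, ...]}. A call has exactly 10 rows; each row is the pose to reach, as a shift and turn from the pose commanded when the call began, along the tool's axes at that moment; what a row does not reach only later rows make up. A row lasts 1/8 s, in which the tool goes at most 62.5 mm and 10.7 degrees, less where a joint would pass 70% of its speed; a pose out of reach is approached as far as the arm can. A call with a gripper value outside its range is refused whole. The fingers move at their own pace and stop on an object; the grip force is fixed at half the most. Time passes only in rows, so rows that repeat a pose let the fingers close, or fill a call up. It gives the time, the measured TCP pose, the force, the opening and the grip force at its end, in the units of the state.
- readout.get_obs(): the state, without advancing time (a new reading comes with each control period).
- vision.camera(name): name is "scene" or "side" or "wrist"; returns a dict with "color" (384x512x3 uint8, red, green, blue), "depth" (384x512 float32, m along the optical axis (not along the pixel's ray), 0 where there is no reading), "camera_matrix" (3x3 intrinsics, pixels), "extrinsics" (4x4, takes a point from camera to world coordinates); the wrist camera has in their place "hand_eye" (4x4, takes a point from camera to tool coordinates, whose origin is the TCP and whose axes are the flange's). Camera axes: x right, y down, z forward; pixel columns grow to the right and rows downward; lengths in m; the calibration is good to about 2 mm. A picture is of the moment at which its call begins: read the wrist's pose just before it.
- ctrl.hand_in(): hands the job in; it is judged then, once.
The state is a dict: "time_s": time; "q": joint angles; "dq": joint speeds; "joint_efforts": joint torques, N m; "eef_pos": TCP position; "eef_rot": TCP orientation; "wrist_force": force on the tool from outside, world axes, zero at the start; "torque": the same for the moment, N m; "opening": opening from 0.0 (shut) to 1.0 (fully open); "grasp_force": force on a finger pad.
Only numpy, scipy, OpenCV 4.12 (cv2) and the standard library are available. Lean on these libraries where they do the work, as an engineer would, in place of code of your own. Each camera call takes 0.05 s, during which the arm holds its last target. There are 200 camera calls.

## Task

At the school cake stall, the lids of the wide round tub and of the low square box have been left standing up off their containers. Press each of these two lids straight down until it is fully home, leaving both containers upright where they stand, and without knocking over the milk carton or the cup of stirring sticks. The tall round canister and the tall square caddy are already shut and need nothing.

Things in the scene. Friction and masses are not known exactly. Their poses are not given: they have to be found in the camera images.
- tub_lid_top (a point): Centre of the lid's top face, wide round tub (bare metal, 124 mm across, about 0.75 kg, loose; z up). Push-on lid, 124 mm across, 20 mm deep, slides down over a white neck, seen below it until home. Starts 10 to 16 mm high; home, its top is 85 mm above the table, at a hard stop. Needs 6 N, stays where left. Press within 30 mm of this point, e.g. with closed fingers. All containers swap places.
- square_lid_top (a point): Centre of the lid's top face, low square box (bare metal, 110 by 110 mm, about 0.7 kg, loose; z up, x and y along its sides). Lid 20 mm deep, works as the tub's: 6 N, hard stop, no spring back, press within 30 mm of this point. Starts 10 to 16 mm high; home, its top is 65 mm above the table. Already shut, same materials: canister 84 mm across, 130 mm high; caddy 80 mm square, 115 mm high.
- carton: Milk carton, white with a blue lower part, 70 by 70 mm and 210 mm high, loose, upright. Origin at the centre of its underside, z up. To be left standing.
- stirrers: Black paper cup holding wooden stirring sticks, 80 mm in diameter at the rim, 95 mm high, the sticks reaching to 155 mm, loose, upright. Origin at the centre of its underside, z up. To be left standing.

How it is judged:
By the outcome, as a careful person would: the job done as asked, in the order asked, and still so for the second after the job is handed in, with the robot touching nothing.
It also fails if it takes over 35 s, if anything falls off the work surface, if the arm or the gripper's body presses on something with over 40 N, if the wrist force passes 120 N, or if a joint passes its speed limit or range.

## Working session

There is one attempt and no reset: what is moved stays moved. The work goes in short steps, Python scripts to look and compute and a tool call to move; the robot and the scene stay as the last step left them, time stands still between calls to the robot, and variables do not carry over. Pictures are saved under pics/ and viewed, at most 10 in all, crops included, and the job is handed in when it is done.

Besides the shell and the picture viewer there is one more tool, called after "Call:" as name(argument=value, ...) on one line, values as JSON. play_rows: Moves the arm, as the interface text tells. Its arguments: {"type":"object","properties":{"xyz":{"type":"array","items":{"type":"array","items":{"type":"number"}}},"rot":{"type":"array","items":{"type":"array","items":{"type":"number"}}},"grip":{"type":"array","items":{"type":"number"}}},"required":["xyz","rot","grip"]}

```bash
mkdir -p pics; python3 - <<'E'
from bench import readout, vision, ctrl
import cv2,numpy as np
o=readout.get_obs();print(o['time_s'],o['eef_pos'],o['eef_rot'],ctrl.tips_ahead)
for n in ['scene','side']:
    c=vision.camera(n);np.savez(f'{n}.npz',**c)
    cv2.imwrite(f'pics/{n}0.png',c['color'][...,::-1]);print(n,c['extrinsics'].round(3).tolist(),c['camera_matrix'].tolist(),(c['depth']>0).mean())
a=[cv2.imread(f'pics/{n}0.png') for n in('scene','side')]
E
```

```text
0.0 [0.21926792 0.53098911 0.24939438] [-3.41240962e-04  1.94660819e-01  9.80870222e-01 -8.10020402e-04] 0.019
scene [[-0.728, 0.385, -0.568, 1.061], [0.685, 0.384, -0.618, 0.53], [-0.02, -0.839, -0.543, 0.549], [0.0, 0.0, 0.0, 1.0]] [[381.9819037832063, 0.0, 253.52637137711415], [0.0, 381.9819037832063, 183.0547832342192], [0.0, 0.0, 1.0]] 0.9960072835286459
side [[-0.924, -0.285, 0.253, 0.353], [-0.381, 0.716, -0.585, 0.522], [-0.014, -0.637, -0.771, 0.798], [0.0, 0.0, 0.0, 1.0]] [[365.29219769337874, 0.0, 254.5390349544634], [0.0, 365.29219769337874, 190.81738495212613], [0.0, 0.0, 1.0]] 0.995880126953125
```

View pics/scene0.png

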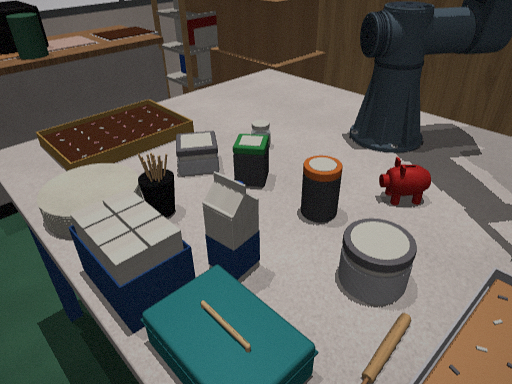

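View pics/side0.png

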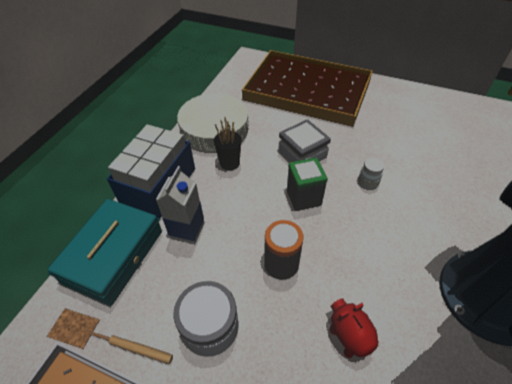

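The scene view shows the tub at about (378,258) and the low box at (197,150). In the side view they are at (206,315) and (304,140). I'll locate both lid tops from depth.

```bash
python3 - <<'E'
import numpy as np,cv2
S={'tub':{'scene':(378,245),'side':(206,310)},'box':{'scene':(197,138),'side':(304,136)}}
H={'tub':(.088,.108),'box':(.068,.088)}
P={}
for n in ['scene','side']:
    c=np.load(n+'.npz');K=c['camera_matrix'];T=c['extrinsics'];d=c['depth']
    v,u=np.indices(d.shape);p=np.stack([(u-K[0,2])/K[0,0]*d,(v-K[1,2])/K[1,1]*d,d],-1)
    w=p@T[:3,:3].T+T[:3,3]
    for k in S:
        x,y=S[k][n];z0=np.median(w[y-2:y+3,x-2:x+3,2])
        m=(abs(w[...,2]-z0)<.006)&(np.linalg.norm(w[...,:2]-w[y,x,:2],axis=-1)<.11)&(d>0)
        nl,lab=cv2.connectedComponents(m.astype(np.uint8));m=lab==lab[y,x]
        q=w[m][:,:2].astype(np.float32);z=np.median(w[m][:,2])
        print(k,n,'z0',z0.round(4),m.sum(),'circle',np.round(cv2.minEnclosingCircle(q),3) if 0 else cv2.minEnclosingCircle(q),'rect',cv2.minAreaRect(q*1000))
    # tall things map
    ob=(w[...,2]>.11)&(w[...,0]>.2)&(d>0)&(w[...,2]<.25)
    nl,lab,st,_=cv2.connectedComponentsWithStats(ob.astype(np.uint8))
    for i in range(1,nl):
        if st[i,4]>60:
            q=w[lab==i];print(n,st[i].tolist(),q.min(0).round(3),q.max(0).round(3))
E
```

```text
tub scene z0 0.098 2786 circle ((0.5602323412895203, 0.30601269006729126), 0.062737837433815) rect ((561.033203125, 306.38525390625), (121.17291259765625, 122.73616027832031), 45.28197479248047)
box scene z0 0.0798 760 circle ((0.534716784954071, -0.27202528715133667), 0.07575083523988724) rect ((535.3815307617188, -273.1643981933594), (111.27430725097656, 108.49288940429688), 56.525474548339844)
scene [0, 0, 53, 45, 1764] [ 0.2   -2.307  0.11 ] [ 0.605 -1.697  0.25 ]
scene [233, 134, 36, 18, 497] [ 0.427 -0.164  0.11 ] [ 0.532 -0.057  0.118]
scene [138, 153, 25, 25, 308] [ 0.709 -0.188  0.11 ] [ 0.756 -0.122  0.155]
scene [303, 156, 39, 27, 864] [0.425 0.064 0.11 ] [0.51  0.147 0.133]
scene [202, 172, 57, 72, 2737] [0.687 0.069 0.11 ] [0.767 0.144 0.211]
scene [68, 189, 116, 93, 5975] [ 0.815 -0.099  0.11 ] [0.944 0.09  0.146]
scene [91, 254, 32, 35, 87] [ 0.938 -0.     0.11 ] [0.944 0.102 0.113]
tub side z0 0.0971 3036 circle ((0.5595568418502808, 0.30638551712036133), 0.062062349170446396) rect ((559.8632202148438, 306.79901123046875), (121.8164291381836, 122.21106719970703), 23.078380584716797)
box side z0 0.0786 991 circle ((0.5347102284431458, -0.27267810702323914), 0.07460090517997742) rect ((535.6353759765625, -272.82415771484375), (111.2019271850586, 113.19903564453125), 56.81705856323242)
side [215, 116, 15, 25, 154] [ 0.717 -0.189  0.11 ] [ 0.755 -0.123  0.153]
side [108, 124, 77, 64, 2819] [ 0.814 -0.089  0.11 ] [0.938 0.09  0.146]
side [289, 157, 39, 29, 733] [ 0.426 -0.163  0.11 ] [ 0.531 -0.056  0.119]
side [156, 166, 43, 54, 1464] [0.688 0.065 0.11 ] [0.765 0.145 0.211]
side [265, 220, 39, 37, 1126] [0.425 0.064 0.111] [0.508 0.148 0.134]
```

Call:
play_rows(xyz=[[-45,-9,0],[-95,-18,0],[-145,-28,0],[-195,-38,0],[-245,-47,0],[-295,-57,10],[-345,-66,30],[-385,-74,50],[-401,-77,70],[-401,-77,85]], rot=[[0,0,0],[0,0,0],[0,0,0],[0,0,0],[0,0,0],[0,0,0],[0,0,0],[0,0,0],[0,0,0],[0,0,0]], grip=[0,0,0,0,0,0,0,0,0,0])

```text
time_s: 1.35
eef_pos: [0.5605, 0.3066, 0.1634]
eef_rot: [-0.001, 0.195, 0.981, -0.0]
wrist_force: [0.2, -0.0, 0.3]
opening: -0.002
grasp_force: 0.0
```

Call:
play_rows(xyz=[[0,0,25],[0,0,40],[0,0,46],[0,0,48],[0,0,50],[0,0,52],[0,0,54],[0,0,56],[0,0,58],[0,0,58]], rot=[[0,0,0],[0,0,0],[0,0,0],[0,0,0],[0,0,0],[0,0,0],[0,0,0],[0,0,0],[0,0,0],[0,0,0]], grip=[0,0,0,0,0,0,0,0,0,0])

```text
time_s: 2.6
eef_pos: [0.5612, 0.3076, 0.1086]
eef_rot: [0.001, 0.195, 0.981, 0.001]
wrist_force: [-3.2, 0.7, 5.2]
opening: 0.003
grasp_force: 2.6
```

Call:
play_rows(xyz=[[0,0,0.5],[0,0,1],[0,0,1.5],[0,0,2],[0,0,2.5],[0,0,3],[0,0,3.5],[0,0,4],[0,0,4.5],[0,0,5]], rot=[[0,0,0],[0,0,0],[0,0,0],[0,0,0],[0,0,0],[0,0,0],[0,0,0],[0,0,0],[0,0,0],[0,0,0]], grip=[0,0,0,0,0,0,0,0,0,0])

```text
time_s: 3.85
eef_pos: [0.5613, 0.3076, 0.104]
eef_rot: [0.001, 0.195, 0.981, 0.001]
wrist_force: [-5.0, 0.3, 10.8]
opening: -0.007
grasp_force: 5.4
```

Call:
play_rows(xyz=[[0,0,0.5],[0,0,1],[0,0,1.5],[0,0,2],[0,0,2],[0,0,2],[0,0,2],[0,0,2],[0,0,2],[0,0,2]], rot=[[0,0,0],[0,0,0],[0,0,0],[0,0,0],[0,0,0],[0,0,0],[0,0,0],[0,0,0],[0,0,0],[0,0,0]], grip=[0,0,0,0,0,0,0,0,0,0])

```text
time_s: 5.1
eef_pos: [0.5613, 0.3077, 0.1039]
eef_rot: [0.001, 0.194, 0.981, 0.001]
wrist_force: [-8.9, -2.6, 20.1]
opening: -0.002
grasp_force: 10.0
```

The tub lid is on its hard stop: force doubled with no travel, and the tip is at 85 mm. Next I lift and cross to the box.

Call:
play_rows(xyz=[[0,0,-10],[0,0,-50],[0,0,-100],[-5,-14,-145],[-20,-55,-150],[-40,-109,-150],[-60,-164,-150],[-80,-218,-150],[-99,-273,-150],[-119,-328,-150]], rot=[[0,0,0],[0,0,0],[0,0,0],[0,0,0],[0,0,0],[0,0,0],[0,0,0],[0,0,0],[0,0,0],[0,0,0]], grip=[0,0,0,0,0,0,0,0,0,0])

```text
time_s: 6.35
eef_pos: [0.5453, -0.0434, 0.2507]
eef_rot: [0.001, 0.195, 0.981, -0.0]
wrist_force: [1.0, -0.1, -0.2]
opening: 0.003
grasp_force: 0.0
```

```bash
python3 - <<'E'
from bench import vision
import cv2,numpy as np
for n in ['scene','side']:
    c=vision.camera(n);cv2.imwrite(f'pics/{n}1.png',c['color'][...,::-1])
    K=c['camera_matrix'];T=c['extrinsics'];d=c['depth']
    v,u=np.indices(d.shape);w=np.stack([(u-K[0,2])/K[0,0]*d,(v-K[1,2])/K[1,1]*d,d],-1)@T[:3,:3].T+T[:3,3]
    m=(w[...,2]>.07)&(w[...,2]<.11)&(np.hypot(w[...,0]-.56,w[...,1]-.3065)<.08)
    t=m&(w[...,2]>.08)
    print(n,np.median(w[t],0).round(4),cv2.minEnclosingCircle(w[t][:,:2].astype(np.float32)))
E
```

```text
scene [0.5663 0.3103 0.0854] ((0.5594114661216736, 0.3058919310569763), 0.06326140463352203)
side [0.5574 0.31   0.085 ] ((0.5598338842391968, 0.306275337934494), 0.06220834702253342)
```

View pics/scene1.png

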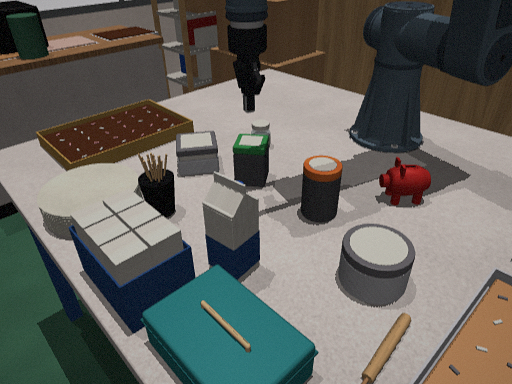

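The tub lid is shut at 85 mm, the tub hasn't moved and everything is still standing. On to the box.

Call:
play_rows(xyz=[[-20,-54,0],[-40,-109,0],[-60,-164,0],[-75,-205,5],[-79,-218,30],[-79,-218,70],[-79,-218,100],[-79,-218,120],[-79,-218,130],[-79,-218,140]], rot=[[0,0,0],[0,0,0],[0,0,0],[0,0,0],[0,0,0],[0,0,0],[0,0,0],[0,0,0],[0,0,0],[0,0,0]], grip=[0,0,0,0,0,0,0,0,0,0])

```text
time_s: 7.7
eef_pos: [0.5361, -0.2733, 0.1108]
eef_rot: [0.001, 0.194, 0.981, -0.0]
wrist_force: [-0.1, -0.1, -0.5]
opening: -0.001
grasp_force: 0.0
```

Call:
play_rows(xyz=[[0,0,7],[0,0,11],[0,0,13],[0,0,15],[0,0,17],[0,0,19],[0,0,21],[0,0,22],[0,0,23],[0,0,24]], rot=[[0,0,0],[0,0,0],[0,0,0],[0,0,0],[0,0,0],[0,0,0],[0,0,0],[0,0,0],[0,0,0],[0,0,0]], grip=[0,0,0,0,0,0,0,0,0,0])

```text
time_s: 8.95
eef_pos: [0.5354, -0.2732, 0.0873]
eef_rot: [0.0, 0.195, 0.981, -0.0]
wrist_force: [-2.4, 2.4, 6.1]
opening: 0.003
grasp_force: 2.9
```

Call:
play_rows(xyz=[[0,0,0.5],[0,0,1],[0,0,1.5],[0,0,2],[0,0,2.5],[0,0,3],[0,0,3.5],[0,0,4],[0,0,4.5],[0,0,5]], rot=[[0,0,0],[0,0,0],[0,0,0],[0,0,0],[0,0,0],[0,0,0],[0,0,0],[0,0,0],[0,0,0],[0,0,0]], grip=[0,0,0,0,0,0,0,0,0,0])

```text
time_s: 10.2
eef_pos: [0.5355, -0.2732, 0.0839]
eef_rot: [0.0, 0.194, 0.981, -0.0]
wrist_force: [-7.5, 5.7, 19.8]
opening: 0.001
grasp_force: 9.9
```

Box lid is at its stop (tip at 65 mm, 20 N). I'll lift off and verify.

Call:
play_rows(xyz=[[0,0,-5],[0,0,-25],[0,0,-70],[0,0,-120],[0,0,-160],[0,0,-180],[0,0,-180],[0,0,-180],[0,0,-180],[0,0,-180]], rot=[[0,0,0],[0,0,0],[0,0,0],[0,0,0],[0,0,0],[0,0,0],[0,0,0],[0,0,0],[0,0,0],[0,0,0]], grip=[0,0,0,0,0,0,0,0,0,0])

```text
time_s: 11.45
eef_pos: [0.5349, -0.2728, 0.2601]
eef_rot: [-0.001, 0.195, 0.981, 0.0]
wrist_force: [0.1, -0.2, -0.3]
opening: -0.002
grasp_force: 0.0
```

```bash
python3 - <<'E'
from bench import vision
import cv2,numpy as np
for n in ['scene','side']:
    c=vision.camera(n);cv2.imwrite(f'pics/{n}2.png',c['color'][...,::-1])
    K=c['camera_matrix'];T=c['extrinsics'];d=c['depth']
    v,u=np.indices(d.shape);w=np.stack([(u-K[0,2])/K[0,0]*d,(v-K[1,2])/K[1,1]*d,d],-1)@T[:3,:3].T+T[:3,3]
    for x,y,h in((.56,.3065,.085),(.5355,-.2725,.065)):
        t=(abs(w[...,2]-h)<.006)&(np.hypot(w[...,0]-x,w[...,1]-y)<.08)
        c2=np.hypot(w[...,0]-x,w[...,1]-y)<.025
        z=w[c2&(w[...,2]<.15)][:,2]
        print(n,np.median(z).round(4),cv2.minAreaRect(w[t][:,:2].astype(np.float32)*1000))
E
```

```text
scene 0.0855 ((560.1109619140625, 305.9515686035156), (122.72186279296875, 122.28559112548828), 13.660760879516602)
scene 0.0659 ((535.2831420898438, -272.11163330078125), (113.41633605957031, 107.59444427490234), 56.21105194091797)
side 0.0853 ((559.5263671875, 306.338134765625), (122.8948745727539, 122.49642181396484), 40.4679069519043)
side 0.0644 ((535.1740112304688, -273.6263427734375), (111.02711486816406, 111.38011169433594), 56.67815399169922)
```

View pics/scene2.png

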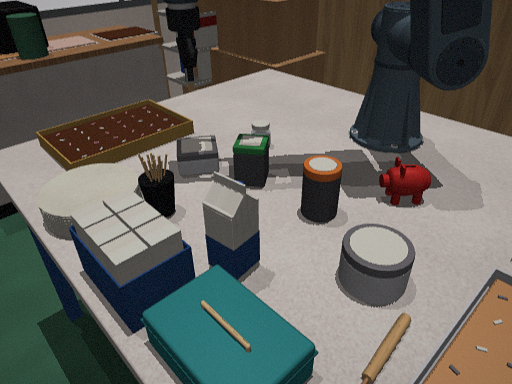

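Both lids are home and both containers are where they were. The carton at (232,225) and the cup at (157,185) are still standing, and the arm is clear.

```bash
python3 -c "from bench import ctrl;print(ctrl.hand_in())"
```

```text
the job is handed in; nothing more can be done
None
```

I pressed both lids fully home, the tub's to 85 mm and then the square box's to 65 mm; neither container moved, the carton and cup are still standing, and I've handed the job in after about 11.5 s.

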